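# Throw the interlocked damper levers of the fish dryer

### The arm

A 6-joint arm with a two-finger parallel gripper is mounted at the origin on the work surface. World frame = base frame: x ahead of the robot, y to its left, z up, the work surface at z = 0. Lengths are in m, angles in degrees, forces in N, time in s.
With the tool pointing down it reaches from about 0.35 to 0.875 m from the base axis. Payload 4.2 kg.
Tool frame: the origin (TCP) lies between the finger pads; the fingertips stand 25 mm ahead of it and the grasp point (between the pads) lies 6 mm ahead of it (r.tips_ahead is the distance from the TCP to the fingertips, in m); z points along the fingers, y is the direction in which the jaws open and shut (so a half turn about z gives the same grasp; the last joint's range is limited). The gripper opens to 87 mm and grips with 3 to 60 N. Pads are 19 mm wide; open, the fingers measure 117 mm over their backs; the gripper's body (75 mm by 190 mm) begins 51 mm behind the grasp point.
Start: joints at [-48.323, 22.042, 0.453, 0, -68.411, -14.817], TCP at [0.282, -0.558, 0.215] pointing down, gripper open.
Joint ranges: [-179.83, 179.83], [-69.29, 118.12], [-61.27, 80.66], [-181.25, 117.63], [-171.15, -9.14], [-177.46, 177.46]. Speed limits (degrees/s): [159.86, 159.86, 180, 180, 180, 180].

### API

Orientations are given as a 3x3 rotation matrix whose columns are the frame's x, y, z axes.
In Python, from station import r, vision, finish_job gives the robot as it stands.
- The arm moves only by the shell command python3 -m jog 'ROWS'. ROWS is a JSON object of lists of equal length, an entry for each row: "rot": the turn, a rotation vector about the world's x, y, z in degrees, a list of three; "delta_pos": the shift along the world's x, y, z in mm, a list of three; "grip": the opening in per cent of the stroke, from 0 (shut) to 100 (fully open). A call has 1 to 10 rows; each row shifts and turns the commanded pose from where the row before left it; what a row does not reach is not made up. A row lasts 1/12 s, in which the tool goes at most 41.7 mm and 7.16 degrees, less where a joint would pass 70% of its speed; a pose out of reach is approached as far as the arm can. A call with a gripper value outside its range is refused whole. The fingers move at their own pace and stop on an object; the grip force is fixed at half the most. Time passes only in rows, so rows that do not move let the fingers close. It gives the time, the measured TCP pose, the force and the opening at its end, in the units of the state.
- r.sense(): the state, without advancing time (a new reading comes with each control period).
- vision.capture(name): name is "scene" or "top" or "wrist"; returns a dict with "frame" (480x640x3 uint8, red, green, blue), "K" (3x3 intrinsics, pixels), "k1" (the pictures are not rectified: a ray, as slopes to the right and down, at radius r is drawn at 1 + k1 r^2 times it, then the intrinsics apply), "xyz" and "orientation" of the camera in the world. Camera axes: x right, y up, looking along -z (the intrinsics and any distortion apply to the point x, -y, -z); pixel columns grow to the right and rows downward; lengths in m; the calibration is good to about 2 mm. A picture is of the moment at which its call begins. There is no depth.
- finish_job(): hands the job in, once; it reports no verdict.
The state is a dict: "time_s": time; "joints": joint angles; "joint_velocities": joint speeds; "effort": joint torques, N m; "tcp_pos": TCP position; "ee_rot": TCP orientation; "wrist_force": force on the tool from outside, world axes, zero at the start; "moment": the same for the moment, N m; "gripper_width": opening from 0.0 (shut) to 1.0 (fully open).
Only numpy, scipy, OpenCV 4.12 (cv2) and the standard library are available. Lean on these libraries where they do the work, as an engineer would, in place of code of your own. Each camera call takes 0.05 s, during which the arm holds its last target. There are 200 camera calls.

### The job

Set the smoke dryer to run: throw all three levers of the damper frame from their near position over to the far one, fully home. An interlock under the bench lets them go in one order only, and the order is different for each batch, so feel gently which lever is free, never force one that is blocked, and leave the other things on the bench where they are.

Things in the scene. Friction and masses are not known exactly. Their poses are not given: they have to be found in the camera images.
- frame: Lever frame bolted to the bench: base plate 200 x 330 x 12 mm, grey housing on it 150 x 300 mm, its top 70 mm above the bench. Origin: centre of the underside. x: the way the levers are thrown (away from the robot), y: to the left along the row of levers (100 mm apart at y = +100, 0, -100 mm). A thrown lever frees the next in the order only from about 0.72 rad on.
- handle_left (a point): Centre of the left lever's handle: a round wooden cross bar, 18 mm thick and 50 mm long, lying along the frame's y, on top of a 12 mm steel stem. Its height above the bench is 179 mm at either end of the throw, 190 mm in mid-throw. This lever is at frame y = +100 mm.
- handle_middle (a point): Centre of the middle lever's handle: a round wooden cross bar, 18 mm thick and 50 mm long, lying along the frame's y, on top of a 12 mm steel stem. Its height above the bench is 179 mm at either end of the throw, 190 mm in mid-throw. This lever is at frame y = 0.
- handle_right (a point): Centre of the right lever's handle: a round wooden cross bar, 18 mm thick and 50 mm long, lying along the frame's y, on top of a 12 mm steel stem. Its height above the bench is 179 mm at either end of the throw, 190 mm in mid-throw. This lever is at frame y = -100 mm.
- lever_left (a joint): Angle of the left lever (rad): 0 leans 0.4 rad to the near side (frame -x), 0.80 is the far stop, leaning 0.4 rad to +x, fully home. Its pivot is along frame y, 50 mm above the bench, 140 mm from the handle's centre. Starts at 0 to 0.06, stays where left. A free lever needs 2 to 5 N at the handle (jolts to 10 N if struck); a blocked one meets a springy lock at 0.15 rad (3 N more per mm); so does the far stop.
- lever_middle (a joint): Angle of the middle lever (rad): 0 leans 0.4 rad to the near side (frame -x), 0.80 is the far stop, leaning 0.4 rad to +x, fully home. Its pivot is along frame y, 50 mm above the bench, 140 mm from the handle's centre. Starts at 0 to 0.06, stays where left. A free lever needs 2 to 5 N at the handle (jolts to 10 N if struck); a blocked one meets a springy lock at 0.15 rad (3 N more per mm); so does the far stop.
- lever_right (a joint): Angle of the right lever (rad): 0 leans 0.4 rad to the near side (frame -x), 0.80 is the far stop, leaning 0.4 rad to +x, fully home. Its pivot is along frame y, 50 mm above the bench, 140 mm from the handle's centre. Starts at 0 to 0.06, stays where left. A free lever needs 2 to 5 N at the handle (jolts to 10 N if struck); a blocked one meets a springy lock at 0.15 rad (3 N more per mm); so does the far stop.
- fish_rack_center (a point): Centre (25 mm up) of a loose two-layer rack of dried fish on skewers, 110 x 125 x 50 mm, left of the frame. Leave it alone.
- carton_center (a point): Centre (35 mm up) of a loose cardboard carton, 100 x 80 x 70 mm, right of the frame. Leave it alone.
- jar_center (a point): Centre (50 mm up) of a loose amber jar, 70 mm across and 100 mm tall, beyond the frame. Leave it alone.
- lockbox: Grey steel case of the interlock under the bench, 340 x 260 x 260 mm, out of reach and fixed; nothing to do there. Its locks feel 2.8 times the push at the handle of a blocked lever, at each of the two ends of a sliding tappet. Origin: centre of the underside.

How it is judged (in metres and radians):
On the way, in this order (a step that is already met when the one before it is completed fails the run):
1. one lever is fully home (value of joint any of lever_left, lever_middle, lever_right above 0.75 rad), for 0.1 s.
2. two levers are fully home ((value of joint each of lever_left, lever_middle above 0.75 rad or value of joint each of lever_left, lever_right above 0.75 rad or value of joint each of lever_middle, lever_right above 0.75 rad)), for 0.1 s.
At the end, for the whole second after the job is handed in: All three levers stand at their far end, each beyond 0.75 rad of its 0.80 rad throw (value of joint each of lever_left, lever_middle, lever_right above 0.75 rad); the robot touches nothing.
It fails at once if a blocked lever is forced: pushed with more than about 25 N at its handle (some 70 N at either end of a tappet in the lock, 140 N together) (contact force between anything else and lockbox above 140 N).
It fails at once if the fish rack is shifted by more than 20 mm (distance of fish_rack_center from where it was at the start of the episode above 0.02 m).
It fails at once if the carton is shifted by more than 20 mm (distance of carton_center from where it was at the start of the episode above 0.02 m).
It fails at once if the jar is shifted by more than 20 mm (distance of jar_center from where it was at the start of the episode above 0.02 m).
It also fails if it takes over 72 s, if anything falls off the work surface, if the arm or the gripper's body presses on something with over 40 N, if the wrist force passes 120 N, or if a joint passes its speed limit or range.

## Working session

There is one attempt and no reset: what is moved stays moved. The work goes in short steps, Python scripts to look and compute and a shell command to move; the robot and the scene stay as the last step left them, time stands still between calls to the robot, and variables do not carry over. Pictures are saved under pics/ and viewed, about 8 in all and at most 12, crops included, and the job is handed in when it is done.

```bash
ls; mkdir -p pics; python3 - <<'E'
from station import r, vision
import cv2
s=r.sense(); print({k:s[k] for k in('time_s','tcp_pos','ee_rot','wrist_force','gripper_width')})
for n in('scene','top'):
    c=vision.capture(n); cv2.imwrite(f'pics/{n}0.png',c['frame'][:,:,::-1]); print(n,c['K'],c['k1'],c['xyz'],c['orientation'])
E
```

```text
pics
{'time_s': 0.0, 'tcp_pos': array([ 0.28212329, -0.55700383,  0.21367234]), 'ee_rot': array([[-8.92186337e-01, -4.51666279e-01, -1.05513949e-03],
       [-4.51667505e-01,  8.92184288e-01,  1.91337526e-03],
       [ 7.71717937e-05,  2.18365949e-03, -9.99997613e-01]]), 'wrist_force': array([ 0.71910593,  0.18876325, -0.82478011]), 'gripper_width': 1.0005736631120652}
scene [[532.75906003   0.         326.42349267]
 [  0.         532.75906003 233.54432871]
 [  0.           0.           1.        ]] -0.10469855310837228 [1.52088858 0.20916786 0.75368162] [[-0.18674614 -0.66171819  0.72612321]
 [ 0.98234484 -0.13417275  0.13036982]
 [ 0.01115787  0.73764945  0.67509169]]
top [[443.1989074    0.         315.32316374]
 [  0.         443.1989074  234.60697554]
 [  0.           0.           1.        ]] -0.10914553144208951 [0.38714696 0.01771237 0.92789028] [[ 0.12566155  0.96772492 -0.21844371]
 [-0.99206337  0.12355491 -0.02333349]
 [ 0.00440939  0.21964213  0.97557055]]
```

View pics/top0.png

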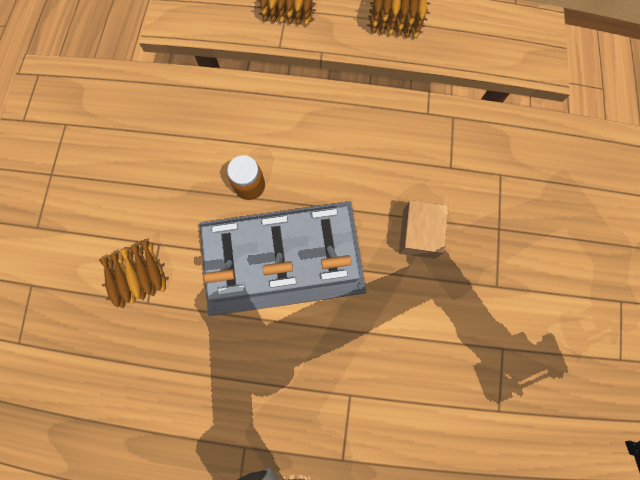

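View pics/scene0.png

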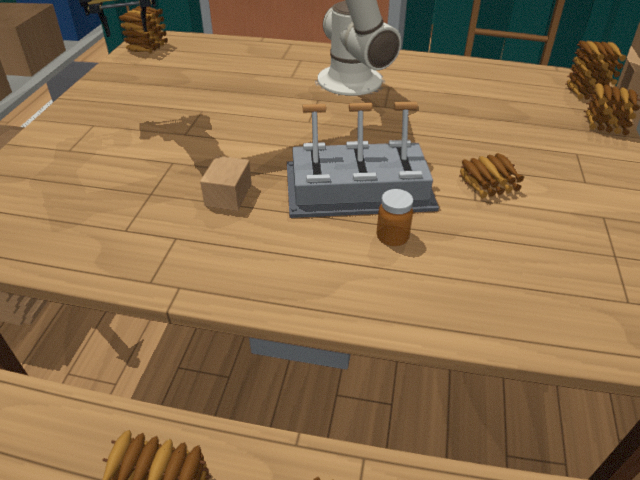

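The top view shows the handles at about (219,276), (278,268) and (337,262) for left, middle and right, all leaning to the near side. In the scene view they are at (406,106), (360,107) and (315,108), with the jar beyond the frame, the rack on its left and the carton on its right.

```bash
cat > h.py <<'E'
from station import r, vision
import cv2, numpy as np
def cast(c,px,z):
    K=np.array(c['K']);D=np.array([c['k1'],0,0,0.])
    u=cv2.undistortPoints(np.array([[px]],float),K,D)[0,0]
    d=np.array(c['orientation'])@[u[0],-u[1],-1]; o=np.array(c['xyz'])
    return o+d*(z-o[2])/d[2]
def proj(c,P):
    p=np.array(c['orientation']).T@(np.array(P)-c['xyz']); u=np.array([p[0]/-p[2],-p[1]/-p[2]])
    u=u*(1+c['k1']*(u@u)); K=c['K']; return K[0,0]*u[0]+K[0,2],K[1,1]*u[1]+K[1,2]
def orange(c,smin=110):
    h=cv2.cvtColor(c['frame'],cv2.COLOR_RGB2HSV); m=cv2.inRange(h,(4,smin,60),(18,255,255))
    return m
def blobs(m,box,lo=60,hi=600):
    x0,y0,x1,y1=box; n,l,s,ct=cv2.connectedComponentsWithStats(m[y0:y1,x0:x1])
    return sorted([(ct[i][0]+x0,ct[i][1]+y0,s[i,4],s[i,2],s[i,3]) for i in range(1,n) if lo<s[i,4]<hi])
E
python3 - <<'E'
from h import *
c=vision.capture('top')
for s in (110,150,180):
    print(s)
    for b in blobs(orange(c,s),(195,205,365,310)): print(np.round(b,1),cast(c,b[:2],.180).round(4))
c2=vision.capture('scene')
for px in ((406,106),(360,107),(315,108)): print(cast(c2,px,.18).round(4))
# landing pads: frame axis from housing-top white pads; near/far
for a in ((225,228),(275,220),(324,213),(232,290),(283,282),(334,274)): print('pad',cast(c,a,.072).round(3))
for a in ((200,222),(351,203),(366,291),(210,313)): print('corner',cast(c,a,.012).round(3))
print('jar top',cast(c,(242,169),.1).round(3),'carton top',cast(c,(428,225),.07).round(3),'rack',cast(c,(133,272),.03).round(3))
E
```

```text
110
[277.2 267.9 289.   30.   13. ] [0.4887 0.0926 0.18  ]
[335.6 261.8 282.   30.   13. ] [ 0.5117 -0.0047  0.18  ]
[360.1 230.3 511.   13.   75. ] [ 0.5721 -0.0405  0.18  ]
150
[218.8 275.5 267.   30.   12. ] [0.4629 0.1896 0.18  ]
[277.  268.2 255.   29.   12. ] [0.4882 0.093  0.18  ]
[335.4 262.  248.   28.   13. ] [ 0.5114 -0.0044  0.18  ]
180
[0.4622 0.192  0.18  ]
[0.4886 0.0938 0.18  ]
[ 0.5133 -0.001   0.18  ]
pad [0.569 0.218 0.072]
pad [0.598 0.122 0.072]
pad [0.625 0.027 0.072]
pad [0.449 0.184 0.072]
pad [0.478 0.088 0.072]
pad [ 0.506 -0.008  0.072]
corner [0.588 0.289 0.012]
corner [ 0.671 -0.028  0.012]
corner [ 0.487 -0.079  0.012]
corner [0.401 0.234 0.012]
jar top [0.687 0.199 0.1  ] carton top [ 0.628 -0.184  0.07 ] rack [0.461 0.404 0.03 ]
```

Measurements from the top view:
- **Handles:** (.463,.190), (.488,.093) and (.511,-.004). The outer two are 200 mm apart, as they should be.
- **Frame yaw:** about 15.5°, so the throw direction is u≈(.964,.267).

I'll approach with the fingers shut, behind the right lever.

```bash
python3 -m jog '{"rot":[[0,0,-5.7],[0,0,-5.7],[0,0,0],[0,0,0],[0,0,0],[0,0,0],[0,0,0],[0,0,0]],"delta_pos":[[12,36,0],[12,36,0],[12,36,0],[12,36,0],[12,36,0],[12,36,0],[12,36,0],[12,36,0]],"grip":[0,0,0,0,0,0,0,0]}'
python3 -m jog '{"rot":[[0,0,0],[0,0,0],[0,0,0],[0,0,0],[0,0,0],[0,0,0],[0,0,0],[0,0,0],[0,0,0]],"delta_pos":[[12,36,0],[12,36,0],[13,36,0],[13,36,0],[13,36,0],[13,36,0],[14,36,0],[0,0,0],[0,0,0]],"grip":[0,0,0,0,0,0,0,0,0]}'
```

```text
time_s: 0.87
tcp_pos: [0.3784, -0.2678, 0.2148]
ee_rot: [[-0.964, -0.266, 0.0], [-0.266, 0.964, 0.0], [-0.0, -0.0, -1.0]]
wrist_force: [0.9, -0.6, -0.4]
gripper_width: 0.483
time_s: 1.62
tcp_pos: [0.4687, -0.0158, 0.2145]
ee_rot: [[-0.963, -0.27, -0.001], [-0.27, 0.963, -0.0], [0.001, 0.0, -1.0]]
wrist_force: [0.1, -0.7, -0.1]
gripper_width: 0.006
```

```bash
python3 -m jog '{"rot":[[0,0,0],[0,0,0],[0,0,0],[0,0,0],[0,0,0],[0,0,0],[0,0,0]],"delta_pos":[[0,0,-12],[0,0,-12],[10,2.7,0],[10,2.7,0],[2,0.5,0],[2,0.5,0],[0,0,0]],"grip":[0,0,0,0,0,0,0]}'
python3 -m jog '{"rot":[[0,0,0],[0,0,0],[0,0,0],[0,0,0],[0,0,0],[0,0,0]],"delta_pos":[[2,0.5,0],[2,0.5,0],[2,0.6,0],[2,0.5,0],[2,0.6,0],[0,0,0]],"grip":[0,0,0,0,0,0]}'
```

```text
time_s: 2.2
tcp_pos: [0.4932, -0.0112, 0.1911]
ee_rot: [[-0.964, -0.266, 0.001], [-0.266, 0.964, 0.0], [-0.001, -0.0, -1.0]]
wrist_force: [-0.1, 0.1, 0.4]
gripper_width: 0.008
time_s: 2.7
tcp_pos: [0.5028, -0.0083, 0.1908]
ee_rot: [[-0.964, -0.267, 0.0], [-0.267, 0.964, -0.0], [-0.0, -0.0, -1.0]]
wrist_force: [0.2, 0.5, -0.2]
gripper_width: 0.006
```

No force yet where I expected contact, so I'll look.

```bash
python3 - <<'E'
from h import *
c=vision.capture('top'); cv2.imwrite('pics/b.png',cv2.resize(c['frame'][190:320,180:400,::-1],None,fx=3,fy=3,interpolation=cv2.INTER_CUBIC)[:, :])
c2=vision.capture('scene'); a=cv2.resize(c2['frame'][60:220,250:450,::-1],None,fx=3,fy=3,interpolation=cv2.INTER_CUBIC)
b=cv2.imread('pics/b.png')[:, :600]; b=cv2.copyMakeBorder(b,0,90,0,600-b.shape[1],0) 
cv2.imwrite('pics/b.png',np.vstack([cv2.resize(a,(400,320)),cv2.resize(b[:390],(400,260))]))
for b in blobs(orange(c,150),(195,205,365,310)): print(np.round(b,1),cast(c,b[:2],.180).round(4))
E
```

```text
(no output)
```

View pics/b.png

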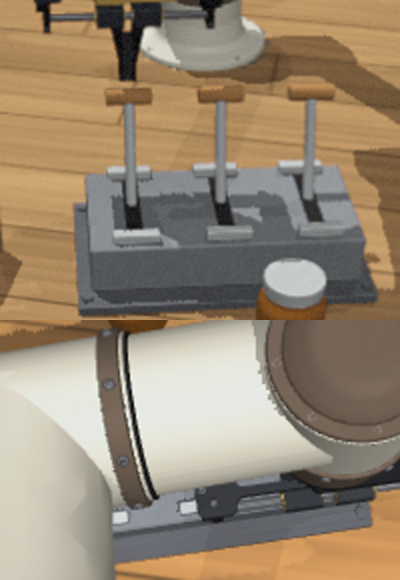

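The scene crop shows the fingertip at about (313,100), just behind or above the right handle at (314,108). The arm blocks the top view. I'll check the heights by projection.

```bash
python3 - <<'E'
from h import *
c=vision.capture('scene')
for dz in(.025,): print('tip',proj(c,[.503,-.0083,.191-dz]))
for z in (.17,.18,.19):print(z,[cast(c,p,z).round(4) for p in((406,106),(360,107),(314,108))])
print('handle from top',[np.round(proj(c,p+[.18]),1) for p in([.463,.19],[.488,.093],[.511,-.0045])])
# epipolar best z per pair
t=vision.capture('top')
for a,b in(((218.8,275.5),(406,106)),((277,268.2),(360,107)),((335.4,262),(314.5,108))):
    f=lambda z: np.linalg.norm(cast(t,a,z)-cast(c,b,z))
    z=min(np.arange(.1,.25,.001),key=f); print(z,f(z),cast(t,a,z),cast(c,b,z))
E
```

```text
tip (np.float64(312.7277893987452), np.float64(111.03827588253586))
0.17 [array([0.4438, 0.1917, 0.17  ]), array([0.4706, 0.0918, 0.17  ]), array([ 0.4962, -0.0068,  0.17  ])]
0.18 [array([0.4622, 0.192 , 0.18  ]), array([0.4886, 0.0938, 0.18  ]), array([ 0.5138, -0.0031,  0.18  ])]
0.19 [array([0.4807, 0.1923, 0.19  ]), array([0.5066, 0.0958, 0.19  ]), array([0.5313, 0.0006, 0.19  ])]
handle from top [array([405. , 106.1]), array([359.7, 106.8]), array([313.6, 107.3])]
0.18000000000000008 0.00245468003786658 [0.46296202 0.18970598 0.18      ] [0.46222523 0.19204748 0.18      ]
0.18000000000000008 0.0009783391321788759 [0.48818828 0.09295339 0.18      ] [0.48863124 0.0938257  0.18      ]
0.17900000000000008 0.0020247040362453427 [ 0.51155529 -0.00445792  0.179     ] [ 0.51181217 -0.00244957  0.179     ]
```

The positions agree across both views, with z = 0.180. The fingertip is probably narrower than I assumed, so I'll go on gently.

```bash
for i in 1 ; do python3 -m jog '{"rot":[[0,0,0],[0,0,0],[0,0,0]],"delta_pos":[[2,0.5,0],[2,0.6,0],[0,0,0]],"grip":[0,0,0]}'; python3 -m jog '{"rot":[[0,0,0],[0,0,0],[0,0,0]],"delta_pos":[[2,0.5,0],[2,0.6,0],[0,0,0]],"grip":[0,0,0]}'; done; python3 - <<'E'
from h import *
c2=vision.capture('scene'); cv2.imwrite('pics/c.png',cv2.resize(c2['frame'][70:170,280:430,::-1],None,fx=4,fy=4,interpolation=cv2.INTER_CUBIC))
E
```

```text
time_s: 3.15
tcp_pos: [0.5068, -0.0072, 0.1908]
ee_rot: [[-0.964, -0.267, 0.0], [-0.267, 0.964, 0.0], [-0.0, -0.0, -1.0]]
wrist_force: [0.4, 0.3, 0.3]
gripper_width: 0.007
time_s: 3.4
tcp_pos: [0.5108, -0.0061, 0.1907]
ee_rot: [[-0.964, -0.267, 0.0], [-0.267, 0.964, 0.0], [-0.0, -0.0, -1.0]]
wrist_force: [-0.0, 0.6, -0.0]
gripper_width: 0.002
```

View pics/c.png

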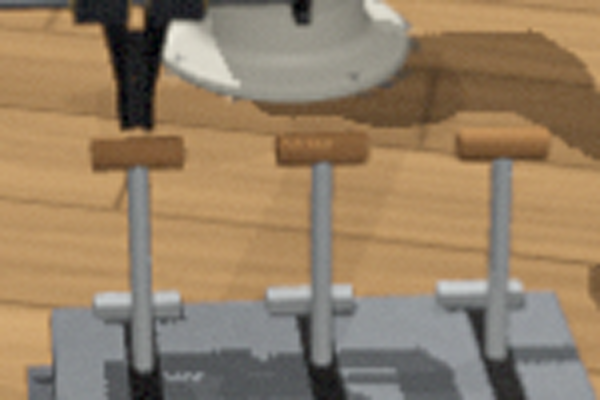

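```bash
python3 - <<'E'
from h import *
print(r.tips_ahead, r.sense()['tcp_pos'], r.sense()['joints'])
c=vision.capture('scene')
for z in(.16,.165,.17,.18,.19,.2): print(z,cast(c,(314,102.7),z).round(4))
w=vision.capture('wrist'); cv2.imwrite('pics/w.png',w['frame'][:,:,::-1])
print(w['xyz'],w['K'][0,0])
for n,p in dict(tip=[.511,-.006,.166],hr=[.5115,-.004,.18],hm=[.488,.093,.18]).items(): print(n,np.round(proj(w,p)))
E
```

```text
0.025 [ 0.51060426 -0.0061569   0.19070385] [ 1.75448562e+01  1.20654742e+01 -1.74887770e+01 -1.39524021e-03
 -6.04461825e+01 -9.20848203e+01]
0.16 [ 0.4548 -0.0155  0.16  ]
0.165 [ 0.4638 -0.0136  0.165 ]
0.17 [ 0.4728 -0.0117  0.17  ]
0.18 [ 0.4907 -0.008   0.18  ]
0.19 [ 0.5087 -0.0042  0.19  ]
0.2 [ 5.266e-01 -4.000e-04  2.000e-01]
[ 0.44158303 -0.02570076  0.36009054] 431.42657923122204
tip [316. 267.]
hr [320. 280.]
hm [542. 287.]
```

View pics/w.png

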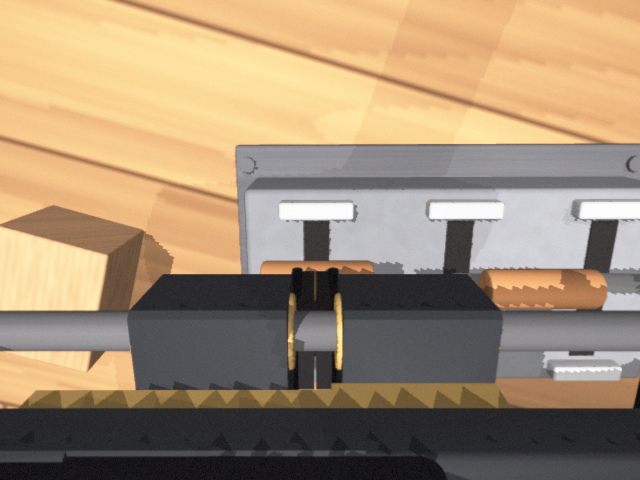

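The wrist view shows the right handle unmoved, with its top edge at row 262. The middle handle is at (544,290), as predicted. The shut fingertips end at row 270, over the bar, and the scene view puts their ends near z≈0.19. So the tips reach less far below the TCP than stated and are passing just above the bar. I'll back off, go 20 mm lower and approach again.

```bash
python3 -m jog '{"rot":[[0,0,0],[0,0,0],[0,0,0],[0,0,0],[0,0,0],[0,0,0]],"delta_pos":[[-18,-4.8,0],[-18,-4.8,0],[0,0,-10],[0,0,-10],[0,0,0],[0,0,0]],"grip":[0,0,0,0,0,0]}'
python3 -m jog '{"rot":[[0,0,0],[0,0,0],[0,0,0],[0,0,0],[0,0,0],[0,0,0]],"delta_pos":[[3,0.8,0],[3,0.8,0],[3,0.8,0],[3,0.8,0],[2,0.5,0],[0,0,0]],"grip":[0,0,0,0,0,0]}'
python3 -m jog '{"rot":[[0,0,0],[0,0,0],[0,0,0]],"delta_pos":[[2,0.5,0],[2,0.5,0],[0,0,0]],"grip":[0,0,0]}'
python3 -m jog '{"rot":[[0,0,0],[0,0,0],[0,0,0]],"delta_pos":[[2,0.5,0],[2,0.5,0],[0,0,0]],"grip":[0,0,0]}'
python3 - <<'E'
from h import *
c2=vision.capture('scene'); cv2.imwrite('pics/d.png',cv2.resize(c2['frame'][70:170,280:430,::-1],None,fx=4,fy=4,interpolation=cv2.INTER_CUBIC))
E
```

```text
time_s: 4.05
tcp_pos: [0.4742, -0.016, 0.1707]
ee_rot: [[-0.964, -0.267, -0.001], [-0.267, 0.964, -0.0], [0.001, -0.0, -1.0]]
wrist_force: [0.4, -0.1, 0.3]
gripper_width: 0.005
time_s: 4.55
tcp_pos: [0.489, -0.012, 0.1707]
ee_rot: [[-0.964, -0.267, 0.0], [-0.267, 0.964, -0.0], [-0.0, -0.0, -1.0]]
wrist_force: [0.6, -0.0, -0.2]
gripper_width: 0.002
time_s: 4.8
tcp_pos: [0.4928, -0.011, 0.1708]
ee_rot: [[-0.964, -0.267, 0.0], [-0.267, 0.964, -0.0], [-0.0, -0.0, -1.0]]
wrist_force: [0.4, -0.2, 0.4]
gripper_width: 0.003
time_s: 5.05
tcp_pos: [0.4955, -0.0105, 0.1706]
ee_rot: [[-0.964, -0.267, -0.003], [-0.267, 0.964, -0.001], [0.003, -0.0, -1.0]]
wrist_force: [-4.2, -0.2, 3.2]
gripper_width: 0.009
```

View pics/d.png

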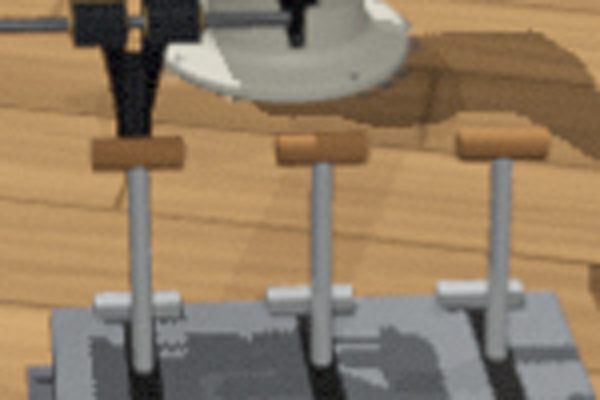

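Contact at (.4955,-.0105): 4 N back and 3 N up, so the tip is touching the bar above its centre. I'll ease back, drop 6 mm and push again in small steps.

```bash
python3 -m jog '{"rot":[[0,0,0],[0,0,0],[0,0,0],[0,0,0],[0,0,0]],"delta_pos":[[-6,-1.6,0],[0,0,-6],[3,0.8,0],[3,0.8,0],[0,0,0]],"grip":[0,0,0,0,0]}'
for i in 1; do
python3 -m jog '{"rot":[[0,0,0],[0,0,0],[0,0,0],[0,0,0]],"delta_pos":[[2,0.5,0],[2,0.6,0],[2,0.5,0],[0,0,0]],"grip":[0,0,0,0]}'
python3 -m jog '{"rot":[[0,0,0],[0,0,0],[0,0,0]],"delta_pos":[[2,0.5,0],[2,0.6,0],[0,0,0]],"grip":[0,0,0]}'; done
```

```text
time_s: 5.52
tcp_pos: [0.4965, -0.0101, 0.1645]
ee_rot: [[-0.964, -0.267, -0.001], [-0.267, 0.964, -0.0], [0.001, -0.0, -1.0]]
wrist_force: [-0.7, -0.0, 0.4]
gripper_width: 0.001
time_s: 5.85
tcp_pos: [0.5027, -0.0086, 0.1648]
ee_rot: [[-0.964, -0.267, 0.0], [-0.267, 0.964, -0.0], [-0.0, -0.0, -1.0]]
wrist_force: [-2.8, -0.5, 2.1]
gripper_width: 0.009
time_s: 6.1
tcp_pos: [0.507, -0.0073, 0.1648]
ee_rot: [[-0.964, -0.267, 0.001], [-0.267, 0.964, 0.0], [-0.001, -0.0, -1.0]]
wrist_force: [-2.7, -1.0, 2.0]
gripper_width: 0.004
```

```bash

python3 -m jog '{"rot":[[0,0,0],[0,0,0],[0,0,0]],"delta_pos":[[2,0.5,0],[2,0.6,0],[0,0,0]],"grip":[0,0,0]}' | grep -E "pos|force"
python3 -m jog '{"rot":[[0,0,0],[0,0,0]],"delta_pos":[[2,0.6,0],[0,0,0]],"grip":[0,0]}'| grep -E "pos|force"
```

```text
tcp_pos: [0.511, -0.0062, 0.1648]
wrist_force: [-2.3, -1.3, 2.1]
tcp_pos: [0.5128, -0.0056, 0.1648]
wrist_force: [-2.2, -1.6, 1.2]
```

```bash

python3 -m jog '{"rot":[[0,0,0],[0,0,0]],"delta_pos":[[2,0.6,0],[0,0,0]],"grip":[0,0]}' | grep -E "pos|force"
```

```text
tcp_pos: [0.5148, -0.005, 0.1647]
wrist_force: [-1.8, -1.4, 1.3]
```

```bash

python3 -m jog '{"rot":[[0,0,0],[0,0,0]],"delta_pos":[[2,0.6,0],[0,0,0]],"grip":[0,0]}' | grep -E "pos|force"
```

```text
tcp_pos: [0.5168, -0.0044, 0.1647]
wrist_force: [-1.9, -1.6, 2.0]
```

```bash

python3 -m jog '{"rot":[[0,0,0],[0,0,0]],"delta_pos":[[2,0.6,0],[0,0,0]],"grip":[0,0]}' | grep -E "pos|force"
```

```text
tcp_pos: [0.5188, -0.0038, 0.1648]
wrist_force: [-2.1, -0.2, 2.6]
```

```bash

python3 -m jog '{"rot":[[0,0,0],[0,0,0]],"delta_pos":[[2,0.6,0],[0,0,0]],"grip":[0,0]}' | grep -E "pos|force"
```

```text
tcp_pos: [0.5208, -0.0032, 0.1648]
wrist_force: [-2.6, -0.9, 2.0]
```

The right lever has travelled 25 mm at about 2.5 N with no lock, so it is free. I'll continue the throw.

```bash

python3 -m jog '{"rot":[[0,0,0],[0,0,0],[0,0,0],[0,0,0],[0,0,0],[0,0,0],[0,0,0],[0,0,0]],"delta_pos":[[4,1.1,0],[4,1.1,0],[4,1.1,0],[4,1.1,0],[4,1.1,0],[4,1.1,0],[4,1.1,0],[0,0,0]],"grip":[0,0,0,0,0,0,0,0]}' | grep -E "pos|force"
```

```text
tcp_pos: [0.5497, 0.0048, 0.1646]
wrist_force: [-0.6, -0.3, 0.9]
```

```bash

python3 -m jog '{"rot":[[0,0,0],[0,0,0],[0,0,0],[0,0,0],[0,0,0],[0,0,0],[0,0,0],[0,0,0]],"delta_pos":[[4,1.1,-1],[4,1.1,-1],[4,1.1,-1],[4,1.1,0],[4,1.1,0],[4,1.1,0],[4,1.1,0],[0,0,0]],"grip":[0,0,0,0,0,0,0,0]}' | grep -E "pos|force"
```

```text
tcp_pos: [0.577, 0.0123, 0.1611]
wrist_force: [-0.8, -0.9, -0.5]
```

```bash

python3 -m jog '{"rot":[[0,0,0],[0,0,0],[0,0,0],[0,0,0],[0,0,0],[0,0,0]],"delta_pos":[[2,0.6,0],[2,0.6,0],[2,0.5,0],[2,0.5,0],[2,0.5,0],[0,0,0]],"grip":[0,0,0,0,0,0]}' | grep -E "pos|force"
```

```text
tcp_pos: [0.5869, 0.0149, 0.1618]
wrist_force: [-1.2, -0.3, -1.8]
```

```bash

python3 -m jog '{"rot":[[0,0,0],[0,0,0],[0,0,0]],"delta_pos":[[2,0.6,0],[2,0.6,0],[0,0,0]],"grip":[0,0,0]}' | grep -E "pos|force"
```

```text
tcp_pos: [0.5908, 0.0161, 0.1618]
wrist_force: [-2.5, -0.8, -1.1]
```

```bash

python3 -m jog '{"rot":[[0,0,0],[0,0,0],[0,0,0]],"delta_pos":[[2,0.6,0],[1,0.3,0],[0,0,0]],"grip":[0,0,0]}' | grep -E "pos|force"
python3 - <<'E'
from h import *
c2=vision.capture('scene'); cv2.imwrite('pics/e.png',cv2.resize(c2['frame'][70:190,260:440,::-1],None,fx=4,fy=4,interpolation=cv2.INTER_CUBIC))
E
```

```text
tcp_pos: [0.5937, 0.0169, 0.1617]
wrist_force: [-2.4, -1.2, -1.2]
```

View pics/e.png

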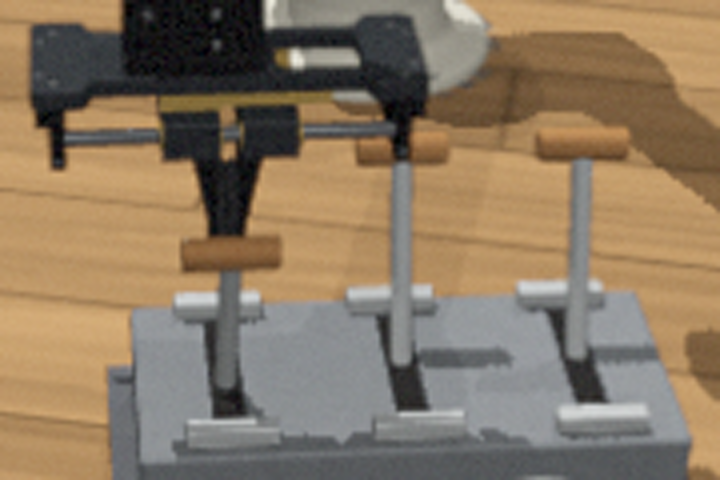

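The right handle has moved far over, at (318,133), with the finger behind it. I'll continue to the far stop.

```bash

python3 -m jog '{"rot":[[0,0,0],[0,0,0],[0,0,0]],"delta_pos":[[2,0.6,0],[2,0.5,0],[0,0,0]],"grip":[0,0,0]}' | grep -E "pos|force"
```

```text
tcp_pos: [0.5972, 0.018, 0.1615]
wrist_force: [-4.0, -0.5, -1.2]
```

```bash

python3 -m jog '{"rot":[[0,0,0],[0,0,0],[0,0,0]],"delta_pos":[[2,0.6,0],[1,0.3,0],[0,0,0]],"grip":[0,0,0]}' | grep -E "pos|force"
```

```text
tcp_pos: [0.5981, 0.0182, 0.1612]
wrist_force: [-7.2, -1.9, 0.2]
```

```bash

python3 -m jog '{"rot":[[0,0,0],[0,0,0],[0,0,0]],"delta_pos":[[1,0.3,0],[1,0.2,0],[0,0,0]],"grip":[0,0,0]}' | grep -E "pos|force"
python3 - <<'E'
from h import *
c=vision.capture('scene')
m=orange(c,110)
for p in ((317.8,133),): print(cast(c,p,.18))
E
```

```text
tcp_pos: [0.5986, 0.0183, 0.161]
wrist_force: [-10.9, -2.5, 2.1]
[0.61200261 0.02518429 0.18      ]
```

The right lever is on its stop: motion ended at TCP x≈0.598 and the push rose to 11 N. Next I'll retreat and go behind the middle lever.

```bash

python3 -m jog '{"rot":[[0,0,0],[0,0,0],[0,0,0],[0,0,0],[0,0,0],[0,0,0],[0,0,0],[0,0,0],[0,0,0]],"delta_pos":[[-10,-2.7,0],[-25,-7,1],[-30,-8,1],[-30,-8,1],[-28,-8,0],[-6,33,0],[-6,33,0],[-6,33,0],[0,0,0]],"grip":[0,0,0,0,0,0,0,0,0]}' | grep -E "time|pos|force"
python3 - <<'E'
from h import *
c=vision.capture('scene')
cv2.imwrite('pics/f.png',cv2.resize(c['frame'][70:190,260:440,::-1],None,fx=4,fy=4,interpolation=cv2.INTER_CUBIC))
E
```

```text
time_s: 11.12
tcp_pos: [0.4636, 0.0896, 0.1667]
wrist_force: [-0.5, -0.1, 0.4]
```

View pics/f.png

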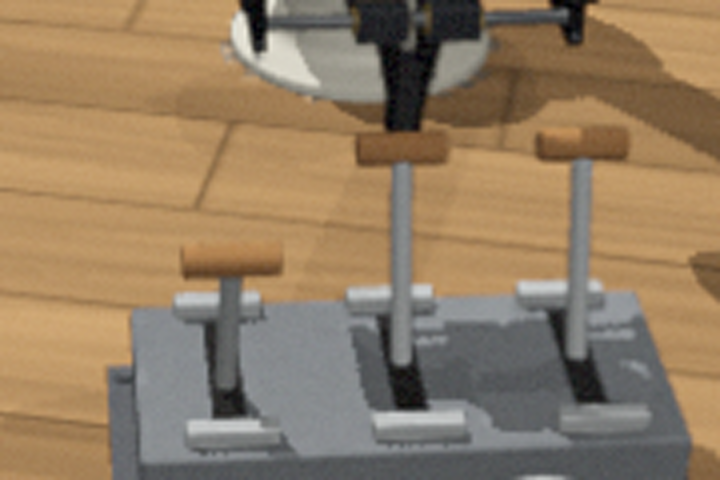

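The right lever stays over, with its handle at (318,135). The finger is behind the middle handle, so I'll feel that one now.

```bash

python3 -m jog '{"rot":[[0,0,0],[0,0,0],[0,0,0],[0,0,0],[0,0,0]],"delta_pos":[[2,-2,-2],[3,0,0],[2,0,0],[2,0.5,0],[0,0,0]],"grip":[0,0,0,0,0]}' | grep -E "time|pos|force"
python3 -m jog '{"rot":[[0,0,0],[0,0,0],[0,0,0]],"delta_pos":[[2,0.6,0],[2,0.5,0],[0,0,0]],"grip":[0,0,0]}' | grep -E "pos|force"
python3 -m jog '{"rot":[[0,0,0],[0,0,0],[0,0,0]],"delta_pos":[[2,0.6,0],[2,0.5,0],[0,0,0]],"grip":[0,0,0]}' | grep -E "pos|force"
```

```text
time_s: 11.58
tcp_pos: [0.4709, 0.0824, 0.1626]
wrist_force: [0.1, -0.4, -0.1]
tcp_pos: [0.474, 0.0835, 0.1626]
wrist_force: [-2.2, -1.7, 2.2]
tcp_pos: [0.4787, 0.0854, 0.1628]
wrist_force: [-2.7, -2.0, 1.9]
```

```bash

python3 -m jog '{"rot":[[0,0,0],[0,0,0],[0,0,0]],"delta_pos":[[2,0.6,0],[2,0.5,0],[0,0,0]],"grip":[0,0,0]}' | grep -E "pos|force"
```

```text
tcp_pos: [0.483, 0.0868, 0.1628]
wrist_force: [-2.5, -1.1, 2.6]
```

```bash

python3 -m jog '{"rot":[[0,0,0],[0,0,0]],"delta_pos":[[2,0.6,0],[0,0,0]],"grip":[0,0]}' | grep -E "pos|force"
```

```text
tcp_pos: [0.4849, 0.0873, 0.1628]
wrist_force: [-3.1, -0.9, 1.4]
```

```bash

python3 -m jog '{"rot":[[0,0,0],[0,0,0]],"delta_pos":[[2,0.6,0],[0,0,0]],"grip":[0,0]}' | grep -E "pos|force"
```

```text
tcp_pos: [0.4868, 0.0878, 0.1628]
wrist_force: [-1.8, -0.2, 2.1]
```

Contact was at x≈.4725. The lock lies at most 21 mm past that, so I'll keep feeling.

```bash

python3 -m jog '{"rot":[[0,0,0],[0,0,0]],"delta_pos":[[2,0.6,0],[0,0,0]],"grip":[0,0]}' | grep -E "pos|force"
```

```text
tcp_pos: [0.4888, 0.0884, 0.1628]
wrist_force: [-2.7, -1.1, 2.6]
```

```bash

python3 -m jog '{"rot":[[0,0,0],[0,0,0]],"delta_pos":[[2,0.6,0],[0,0,0]],"grip":[0,0]}' | grep -E "pos|force"
```

```text
tcp_pos: [0.4908, 0.089, 0.1628]
wrist_force: [-1.9, -1.2, 1.4]
```

```bash

python3 -m jog '{"rot":[[0,0,0],[0,0,0]],"delta_pos":[[2,0.6,0],[0,0,0]],"grip":[0,0]}' | grep -E "pos|force"
```

```text
tcp_pos: [0.4928, 0.0896, 0.1628]
wrist_force: [-1.8, -0.7, 2.2]
```

```bash

python3 -m jog '{"rot":[[0,0,0],[0,0,0]],"delta_pos":[[2,0.6,0],[0,0,0]],"grip":[0,0]}' | grep -E "pos|force"
```

```text
tcp_pos: [0.4948, 0.0902, 0.1628]
wrist_force: [-1.0, -1.4, 2.2]
```

```bash

python3 -m jog '{"rot":[[0,0,0],[0,0,0]],"delta_pos":[[3,0.8,0],[0,0,0]],"grip":[0,0]}' | grep -E "pos|force"
```

```text
tcp_pos: [0.498, 0.0911, 0.1628]
wrist_force: [-1.0, -1.0, 1.4]
```

```bash

python3 -m jog '{"rot":[[0,0,0],[0,0,0],[0,0,0],[0,0,0],[0,0,0],[0,0,0]],"delta_pos":[[3,0.9,0],[3,0.9,0],[4,1.1,0],[4,1.1,0],[4,1.1,0],[0,0,0]],"grip":[0,0,0,0,0,0]}' | grep -E "pos|force"
```

```text
tcp_pos: [0.5167, 0.0964, 0.1627]
wrist_force: [-0.3, 0.6, -0.6]
```

```bash

python3 -m jog '{"rot":[[0,0,0],[0,0,0],[0,0,0],[0,0,0],[0,0,0],[0,0,0],[0,0,0],[0,0,0],[0,0,0],[0,0,0]],"delta_pos":[[4,1.1,0],[4,1.1,0],[4,1.1,0],[4,1.1,-0.5],[4,1.1,-0.5],[4,1.1,0],[4,1.1,0],[4,1.1,0],[3,0.9,0],[0,0,0]],"grip":[0,0,0,0,0,0,0,0,0,0]}' | grep -E "pos|force"
```

```text
tcp_pos: [0.5506, 0.1058, 0.1611]
wrist_force: [-3.0, 0.1, -1.5]
```

```bash

python3 -m jog '{"rot":[[0,0,0],[0,0,0],[0,0,0],[0,0,0],[0,0,0]],"delta_pos":[[3,0.9,0],[3,0.9,0],[2,0.6,0],[2,0.6,0],[0,0,0]],"grip":[0,0,0,0,0]}' | grep -E "pos|force"
```

```text
tcp_pos: [0.561, 0.1089, 0.1618]
wrist_force: [-2.2, 1.1, -0.7]
```

The middle lever is free. About 11 mm to the stop.

```bash

python3 -m jog '{"rot":[[0,0,0],[0,0,0],[0,0,0],[0,0,0]],"delta_pos":[[3,0.8,0],[3,0.8,0],[2,0.6,0],[0,0,0]],"grip":[0,0,0,0]}' | grep -E "pos|force"
```

```text
tcp_pos: [0.5691, 0.1111, 0.1618]
wrist_force: [-2.0, 0.5, -1.1]
```

```bash

python3 -m jog '{"rot":[[0,0,0],[0,0,0],[0,0,0]],"delta_pos":[[2,0.6,0],[1,0.3,0],[0,0,0]],"grip":[0,0,0]}' | grep -E "pos|force"
```

```text
tcp_pos: [0.5711, 0.1116, 0.1616]
wrist_force: [-4.1, -0.1, -0.8]
```

```bash

python3 -m jog '{"rot":[[0,0,0],[0,0,0]],"delta_pos":[[2,0.6,0],[0,0,0]],"grip":[0,0]}' | grep -E "pos|force"
```

```text
tcp_pos: [0.5717, 0.1118, 0.1614]
wrist_force: [-7.0, -0.1, 0.7]
```

The frame-x value at the stop, .581, is the same as for the right lever. I'll push slightly more, then retreat and go behind the left lever.

```bash

python3 -m jog '{"rot":[[0,0,0],[0,0,0]],"delta_pos":[[1,0.3,0],[0,0,0]],"grip":[0,0]}' | grep -E "pos|force"
python3 -m jog '{"rot":[[0,0,0],[0,0,0],[0,0,0],[0,0,0],[0,0,0],[0,0,0],[0,0,0],[0,0,0],[0,0,0]],"delta_pos":[[-10,-2.7,0],[-25,-7,1],[-30,-8,1],[-30,-8,0],[-26,-7,0],[-6,34,0],[-6,34,0],[-5,34,0],[0,0,0]],"grip":[0,0,0,0,0,0,0,0,0]}' | grep -E "time|pos|force"
```

```text
tcp_pos: [0.5719, 0.1118, 0.1613]
wrist_force: [-9.5, -1.0, 1.5]
time_s: 16.92
tcp_pos: [0.4388, 0.1875, 0.1657]
wrist_force: [0.3, 0.1, 0.7]
```

```bash

python3 -m jog '{"rot":[[0,0,0],[0,0,0],[0,0,0],[0,0,0],[0,0,0]],"delta_pos":[[2,-4,-2],[3,-2,-1],[2,0.5,0],[2,0.5,0],[0,0,0]],"grip":[0,0,0,0,0]}' | grep -E "time|pos|force"
python3 -m jog '{"rot":[[0,0,0],[0,0,0],[0,0,0]],"delta_pos":[[2,0.6,0],[2,0.5,0],[0,0,0]],"grip":[0,0,0]}' | grep -E "pos|force"
python3 -m jog '{"rot":[[0,0,0],[0,0,0],[0,0,0]],"delta_pos":[[2,0.6,0],[2,0.5,0],[0,0,0]],"grip":[0,0,0]}' | grep -E "pos|force"
```

```text
time_s: 17.33
tcp_pos: [0.4459, 0.176, 0.1607]
wrist_force: [0.2, -1.0, 0.3]
tcp_pos: [0.4492, 0.1773, 0.1606]
wrist_force: [-2.5, -2.3, 1.9]
tcp_pos: [0.4538, 0.1792, 0.1608]
wrist_force: [-2.9, -1.6, 2.1]
```

```bash

python3 -m jog '{"rot":[[0,0,0],[0,0,0],[0,0,0]],"delta_pos":[[2,0.6,0],[2,0.5,0],[0,0,0]],"grip":[0,0,0]}' | grep -E "pos|force"
```

```text
tcp_pos: [0.4579, 0.1806, 0.1608]
wrist_force: [-2.5, -0.7, 1.5]
```

```bash

python3 -m jog '{"rot":[[0,0,0],[0,0,0]],"delta_pos":[[2,0.6,0],[0,0,0]],"grip":[0,0]}' | grep -E "pos|force"
```

```text
tcp_pos: [0.4598, 0.1812, 0.1608]
wrist_force: [-2.7, -1.1, 2.3]
```

```bash

python3 -m jog '{"rot":[[0,0,0],[0,0,0]],"delta_pos":[[2,0.6,0],[0,0,0]],"grip":[0,0]}' | grep -E "pos|force"
```

```text
tcp_pos: [0.4618, 0.1817, 0.1608]
wrist_force: [-2.7, -1.4, 2.4]
```

```bash

python3 -m jog '{"rot":[[0,0,0],[0,0,0]],"delta_pos":[[2,0.6,0],[0,0,0]],"grip":[0,0]}' | grep -E "pos|force"
```

```text
tcp_pos: [0.4638, 0.1822, 0.1608]
wrist_force: [-2.0, -0.6, 2.5]
```

```bash

python3 -m jog '{"rot":[[0,0,0],[0,0,0]],"delta_pos":[[2,0.6,0],[0,0,0]],"grip":[0,0]}' | grep -E "pos|force"
```

```text
tcp_pos: [0.4658, 0.1828, 0.1608]
wrist_force: [-2.1, -1.1, 0.6]
```

```bash

python3 -m jog '{"rot":[[0,0,0],[0,0,0],[0,0,0]],"delta_pos":[[2,0.6,0],[2,0.6,0],[0,0,0]],"grip":[0,0,0]}' | grep -E "pos|force"
```

```text
tcp_pos: [0.4699, 0.184, 0.1607]
wrist_force: [-2.8, -0.5, 1.9]
```

```bash

python3 -m jog '{"rot":[[0,0,0],[0,0,0],[0,0,0]],"delta_pos":[[2,0.6,1],[2,0.6,1],[0,0,0]],"grip":[0,0,0]}' | grep -E "pos|force"
```

```text
tcp_pos: [0.4736, 0.1851, 0.1624]
wrist_force: [-1.2, -1.1, -1.1]
```

```bash

python3 -m jog '{"rot":[[0,0,0],[0,0,0],[0,0,0],[0,0,0],[0,0,0],[0,0,0]],"delta_pos":[[3,0.9,0],[3,0.9,0],[4,1.1,0],[4,1.1,0],[4,1.1,0],[0,0,0]],"grip":[0,0,0,0,0,0]}' | grep -E "pos|force"
```

```text
tcp_pos: [0.4927, 0.1907, 0.1629]
wrist_force: [-0.3, 0.2, 0.0]
```

```bash

python3 -m jog '{"rot":[[0,0,0],[0,0,0],[0,0,0],[0,0,0],[0,0,0],[0,0,0],[0,0,0],[0,0,0],[0,0,0],[0,0,0]],"delta_pos":[[4,1.1,0],[4,1.1,0],[4,1.1,0],[4,1.1,-0.5],[4,1.1,-0.5],[4,1.1,0],[4,1.1,0],[4,1.1,0],[3,0.9,0],[0,0,0]],"grip":[0,0,0,0,0,0,0,0,0,0]}' | grep -E "pos|force"
```

```text
tcp_pos: [0.5267, 0.1997, 0.1611]
wrist_force: [-1.9, -0.5, -0.6]
```

```bash

python3 -m jog '{"rot":[[0,0,0],[0,0,0],[0,0,0],[0,0,0],[0,0,0],[0,0,0]],"delta_pos":[[3,0.9,0],[3,0.9,0],[3,0.9,0],[3,0.9,0],[3,0.8,0],[0,0,0]],"grip":[0,0,0,0,0,0]}' | grep -E "pos|force"
```

```text
tcp_pos: [0.5423, 0.2046, 0.1619]
wrist_force: [-1.2, 0.3, -0.2]
```

```bash

python3 -m jog '{"rot":[[0,0,0],[0,0,0],[0,0,0]],"delta_pos":[[2,0.6,0],[2,0.5,0],[0,0,0]],"grip":[0,0,0]}' | grep -E "pos|force"
```

```text
tcp_pos: [0.5446, 0.2051, 0.1615]
wrist_force: [-5.1, -0.1, 0.6]
```

```bash

python3 -m jog '{"rot":[[0,0,0],[0,0,0]],"delta_pos":[[2,0.6,0],[0,0,0]],"grip":[0,0]}' | grep -E "pos|force"
```

```text
tcp_pos: [0.5453, 0.2052, 0.1612]
wrist_force: [-7.6, -1.1, 1.7]
```

```bash

python3 -m jog '{"rot":[[0,0,0],[0,0,0]],"delta_pos":[[2,0.6,0],[0,0,0]],"grip":[0,0]}' | grep -E "pos|force"
```

```text
tcp_pos: [0.5461, 0.2054, 0.1609]
wrist_force: [-10.4, -0.2, 2.8]
```

The left lever stops at frame x ≈ .581 as well. I'll retreat clear and check.

```bash

python3 -m jog '{"rot":[[0,0,0],[0,0,0],[0,0,0],[0,0,0],[0,0,0],[0,0,0],[0,0,0],[0,0,0],[0,0,0]],"delta_pos":[[-10,-2.7,0],[-25,-7,1],[-30,-8,1],[-30,-8,5],[-10,-4,30],[0,0,30],[0,-20,20],[0,0,0],[0,0,0]],"grip":[0,0,0,0,0,0,0,0,0]}' | grep -E "time|pos|force"
python3 - <<'E'
from h import *
c=vision.capture('scene')
cv2.imwrite('pics/g.png',c['frame'][:,:,::-1])
h=cv2.cvtColor(c['frame'],cv2.COLOR_RGB2HSV)
E
```

```text
time_s: 22.42
tcp_pos: [0.4461, 0.1576, 0.2511]
wrist_force: [0.0, 1.1, -1.0]
```

View pics/g.png

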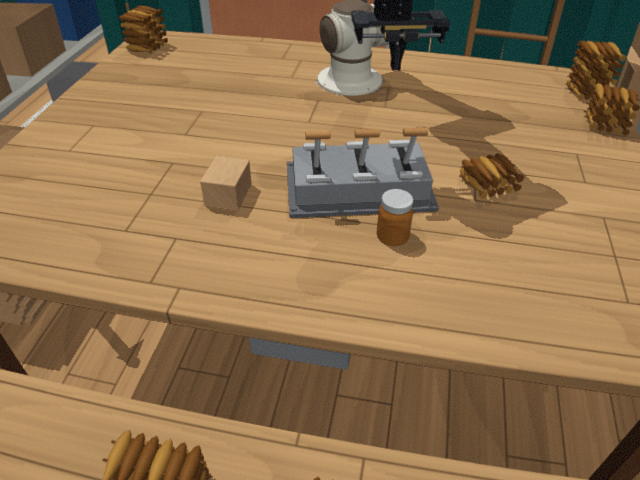

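All three handles are over, at about (318,135), (367,134) and (415,132). The rack, carton and jar are where they were. I'll put numbers on it before handing in.

```bash
python3 - <<'E'
from h import *
c=vision.capture('scene')
u=np.array([.964,.267])
for a,b in(((314.5,108),(318,135)),((360,107),(367,134)),((406,106),(415,132))):
    p,q=cast(c,a,.179)[:2],cast(c,b,.179)[:2]; print(q.round(3),'fx',(q@u).round(4),'moved',((q-p)@u).round(4))
# frame centre x from pads/corners
C=np.mean([[.588,.289],[.671,-.028],[.487,-.079],[.401,.234]],0); print('centre fx',C@u,'target',C@u+.0545)
E
```

```text
[0.618 0.027] fx 0.6027 moved 0.1099
[0.594 0.123] fx 0.605 moved 0.1107
[0.565 0.218] fx 0.6029 moved 0.1078
centre fx 0.5451950000000001 target 0.5996950000000001
```

```bash
python3 -c "
from station import r,finish_job
print(r.sense()['wrist_force']); print(finish_job())"
```

```text
[0.42158992 0.43588507 0.23226403]
the job is handed in; nothing more can be done
None
```

I threw all three levers to their far stops with the fingers shut, in the order right, middle, left, and handed the job in at about 22 s. Each lever proved free on the first gentle feel (2–3 N, with no lock at 0.15 rad), so no blocked lever was ever pushed.

**Final checks:**
- **Stops:** each lever stopped at the same point (TCP at frame x ≈ 0.581 m), where I pressed to 10–11 N.
- **Last picture:** the three handles had moved 108–111 mm, which is the full 109 mm throw within camera error. They measured 3–5 mm beyond the far position I calculated.
- **Other things:** the rack, carton and jar looked unmoved to the eye, though I did not measure their positions again. The gripper was clear, with about 0.6 N on the wrist sensor, which is noise.

**Disagreement:** the shut fingertips seemed to reach much less than the stated 25 mm below the TCP. My first approach to the right lever passed over the bar without touching it. I backed off and repeated it 26 mm lower.

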